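# Find the loose bottle cap, snug it down and set that bottle aside

### The arm

A 7-joint arm with a two-finger parallel gripper is mounted at the origin on the work surface. World frame = base frame: x ahead of the robot, y to its left, z up, the work surface at z = 0. Lengths are in m, angles in rad, forces in N, time in s.
With the tool pointing down it reaches from about 0.35 to 0.9 m from the base axis. Payload 7.2 kg.
Tool frame: the origin (TCP) lies at the centre of the arm's flange, where the gripper is bolted on; the fingertips stand 173 mm ahead of it and the grasp point (between the pads) lies 155 mm ahead of it (robot.tcp_to_tips is the z of the fingertips in the tool frame, in m); z points along the fingers, y is the direction in which the jaws open and shut (so a half turn about z gives the same grasp; the last joint's range is limited). The gripper opens to 85 mm and grips with 20 to 120 N. Pads are 22 mm wide; open, the fingers measure 114 mm over their backs; the gripper's body (76 mm by 85 mm) begins 54 mm behind the grasp point. The pads swing forward as they close: fully open they stand 13 mm farther back than shut.
Start: joints at [1.037, 0.411, -0.013, 1.596, 0.006, 1.134, -0.082], TCP at [0.281, -0.558, 0.405] pointing down, gripper open.
Joint ranges: [-2.95, 2.95], [-0.29, 1.99], [-1.47, 1.44], [0.14, 2.54], [-1.03, 4.17], [0.13, 1.85], [-2.86, 2.86]. Speed limits (rad/s): [2.39, 2.39, 3.01, 3.01, 3.14, 3.14, 3.14].

### API

Orientations are given as a 3x3 rotation matrix whose columns are the frame's x, y, z axes.
In Python, from rig import robot, optics gives the robot as it stands.
- The arm moves only by the tool play_rows, never from a script. Its argument "deltas" is a list that holds one entry, the list of rows, each a list of 7 numbers: the turn, a rotation vector about the tool's x, y, z in units of 5 degrees (1.0 is 5 degrees), then the shift along the tool's x, y, z in cm, then the gripper command: -1 is shut, 1 is fully open, values between are in proportion. In form: [[[rx, ry, rz, tx, ty, tz, hand], ...]]. A call has 1 to 12 rows; each row shifts and turns the commanded pose from where the row before left it, along the tool's axes as they then stand; what a row does not reach is not made up. A row lasts 1/8 s, in which the tool goes at most 62.5 mm and 10.7 degrees, less where a joint would pass 70% of its speed; a pose out of reach is approached as far as the arm can. A call with a gripper value outside its range is refused whole. The fingers move at their own pace and stop on an object; the grip force is fixed at half the most. Time passes only in rows, so rows that do not move let the fingers close. It gives the time, the measured TCP pose, the force and the opening at its end, in the units of the state.
- robot.state(): the state, without advancing time (a new reading comes with each control period).
- optics.grab_frame(name): name is "side" or "top" or "wrist"; returns a dict with "frame" (480x640x3 uint8, red, green, blue), "vertical_fov" (degrees; the focal length in pixels is half the picture's height over the tangent of half this angle, whatever the lens; pixels are square), "cx", "cy" (the principal point, pixels), "R" (3x3) and "t" (3): a world point X has camera coordinates R X + t. Camera axes: x right, y down, z forward; pixel columns grow to the right and rows downward; lengths in m; the calibration is good to about 2 mm. The wrist camera is an equidistant fisheye: a pixel r from the principal point sees the ray r / f radians off the axis. A picture is of the moment at which its call begins. There is no depth.
- robot.job_done(): hands the job in, once; it reports no verdict.
The state is a dict: "t": time; "joint_pos": joint angles; "dq": joint speeds; "joint_torque": joint torques, N m; "ee_pos": TCP position; "orientation": TCP orientation; "ft_force": force on the tool from outside, world axes, zero at the start; "torque": the same for the moment, N m; "gripper_width": finger opening in m.
Only numpy, scipy, OpenCV 4.12 (cv2) and the standard library are available. Lean on these libraries where they do the work, as an engineer would, in place of code of your own. Each camera call takes 0.05 s, during which the arm holds its last target. There are 200 camera calls.

### The job

One of the three square sample bottles in the sloping orange rack has a cap that has worked loose. Find it by trying the caps clockwise with a light twist, leaving the tight caps and their bottles as they are; turn the loose cap down until it stops, and only then lift that bottle out and set it down gently, standing upright in the grey tray. Leave the other things on the table where they are.

Things in the scene. Friction and masses are not known exactly. Their poses are not given: they have to be found in the camera images.
- rack: orange sloping rack, fixed: two plates 342 mm long (its y), three square pockets in a row at y = -110, 0, 110 mm, bottles leaning 30 degrees from vertical to its -x (to the robot). Origin on the table under its middle, z up, yaw varies. Pocket floor centres at x 30, z 36 mm; the upper plate's top is 58 mm up the bottle's axis. A bottle has 1 mm play on each side and turns 0.05 rad before the pocket holds it.
- tray_in (a point): centre of the inner floor (4 mm above the table) of the grey set-aside tray, z up
- tray: shallow open grey plastic tray, fixed, 180 x 180 mm outside, walls 4 mm thick, 22 mm high, floor 4 mm thick; origin at the centre of its underside
- bottle_a: white square sample bottle, body 60 x 60 mm, 0.2 to 0.32 kg, loose in a rack pocket (which one varies). Origin at the centre of its underside, z up its axis to the cap; flat shoulder at z = 88 mm. Blue ribbed screw cap on its axis, 50 mm in diameter, from z = 94 to 124 mm; it stays on its thread and at that height as it turns. Clockwise, seen from the cap's top, tightens it.
- cap_a_mark (a point): point on cap a's top, on a raised rib 20 mm from the axis; x outward along the rib, z up the bottle's axis. Its angle does not tell tight from loose. A loose cap turns either way at about 0.15 N m, also after it has been home, and is 0.9 to 1.9 rad short of its hard stop; a tight one gives nothing below 1.5 N m (do not force it). 0.6 N m tells them apart and snugs the loose one.
- bottle_b: white square sample bottle, body 60 x 60 mm, 0.2 to 0.32 kg, loose in a rack pocket (which one varies). Origin at the centre of its underside, z up its axis to the cap; flat shoulder at z = 88 mm. Blue ribbed screw cap on its axis, 50 mm in diameter, from z = 94 to 124 mm; it stays on its thread and at that height as it turns. Clockwise, seen from the cap's top, tightens it.
- cap_b_mark (a point): point on cap b's top, on a raised rib 20 mm from the axis; x outward along the rib, z up the bottle's axis. Its angle does not tell tight from loose. A loose cap turns either way at about 0.15 N m, also after it has been home, and is 0.9 to 1.9 rad short of its hard stop; a tight one gives nothing below 1.5 N m (do not force it). 0.6 N m tells them apart and snugs the loose one.
- bottle_c: white square sample bottle, body 60 x 60 mm, 0.2 to 0.32 kg, loose in a rack pocket (which one varies). Origin at the centre of its underside, z up its axis to the cap; flat shoulder at z = 88 mm. Blue ribbed screw cap on its axis, 50 mm in diameter, from z = 94 to 124 mm; it stays on its thread and at that height as it turns. Clockwise, seen from the cap's top, tightens it.
- cap_c_mark (a point): point on cap c's top, on a raised rib 20 mm from the axis; x outward along the rib, z up the bottle's axis. Its angle does not tell tight from loose. A loose cap turns either way at about 0.15 N m, also after it has been home, and is 0.9 to 1.9 rad short of its hard stop; a tight one gives nothing below 1.5 N m (do not force it). 0.6 N m tells them apart and snugs the loose one.
- vial_1: bystander: amber glass vial, 34 mm in diameter, 66 mm high, standing loose; origin at the centre of its underside
- vial_2: bystander: amber glass vial, 34 mm in diameter, 66 mm high, standing loose; origin at the centre of its underside
- pipette: bystander: white pipette, 235 mm long, 29 mm thick, lying loose; origin on the table under its middle, x along it towards its plunger
There are look-alikes about, which are no part of the job. Leave any green or purple look-alike of the bottle_a alone.

How it is judged:
By the outcome, as a careful person would: the job done as asked, in the order asked, and still so for the second after the job is handed in, with the robot touching nothing.
It also fails if it takes over 72 s, if anything falls off the work surface, if the arm or the gripper's body presses on something with over 40 N, if the wrist force passes 120 N, or if a joint passes its speed limit or range.

## Working session

There is one attempt and no reset: what is moved stays moved. The work goes in short steps, Python scripts to look and compute and a tool call to move; the robot and the scene stay as the last step left them, time stands still between calls to the robot, and variables do not carry over. Pictures are saved under pics/ and viewed, about 8 in all and at most 12, crops included, and the job is handed in when it is done.

Besides the shell and the picture viewer there is one more tool, called after ">>>" in YAML: its name, and indented under it one key for each argument. play_rows: Moves the arm, as the interface text tells. Its arguments: {"type":"object","properties":{"deltas":{"type":"array"}},"required":["deltas"]}

```bash
mkdir -p pics; cat > h.py <<'E'
import numpy as np, cv2
from rig import robot, optics
def grab(n):
    return optics.grab_frame(n)
def f_of(c): return 240/np.tan(np.radians(c["vertical_fov"])/2)
def proj(c,X):
    p=np.array(c["R"])@np.array(X,float)+np.array(c["t"]); return np.array([c["cx"]+f_of(c)*p[0]/p[2],c["cy"]+f_of(c)*p[1]/p[2]])
def ray(c,uv):
    R=np.array(c["R"]);d=R.T@np.array([(uv[0]-c["cx"])/f_of(c),(uv[1]-c["cy"])/f_of(c),1]);return -R.T@np.array(c["t"]),d
def atz(c,uv,z):
    o,d=ray(c,uv);return o+d*(z-o[2])/d[2]
def save(n,im): cv2.imwrite("pics/"+n,im[...,::-1])
E
python3 - <<'E'
from h import *
import pickle
C={}
for n in("top","side"):
    C[n]=grab(n);save(n+"0.png",C[n]["frame"]);print(n,C[n]["vertical_fov"],C[n]["cx"],C[n]["cy"],-np.array(C[n]["R"]).T@C[n]["t"])
pickle.dump(C,open("c0.pkl","wb"))
s=robot.state();print({k:np.round(v,3).tolist() for k,v in s.items()})
E
```

```text
top 47.76033246759643 317.37045246598143 239.2564594955932 [0.3167982  0.03563909 1.27422193]
side 54.17830061269318 310.74646994422204 235.30915952520635 [0.0189513  0.52894484 0.80858218]
{'t': 0.1, 'joint_pos': [1.037, 0.412, -0.013, 1.597, 0.006, 1.134, -0.082], 'dq': [-0.001, 0.001, -0.001, -0.004, 0.0, -0.001, 0.001], 'joint_torque': [0.003, -60.183, 0.685, -30.009, 0.014, 0.006, 0.0], 'ee_pos': [0.281, -0.558, 0.404], 'orientation': [[0.893, 0.449, -0.001], [0.449, -0.893, 0.001], [-0.0, -0.002, -1.0]], 'ft_force': [-0.313, -0.894, 0.179], 'torque': [-0.052, 0.012, 0.018], 'gripper_width': 0.085}
```

View pics/top0.png

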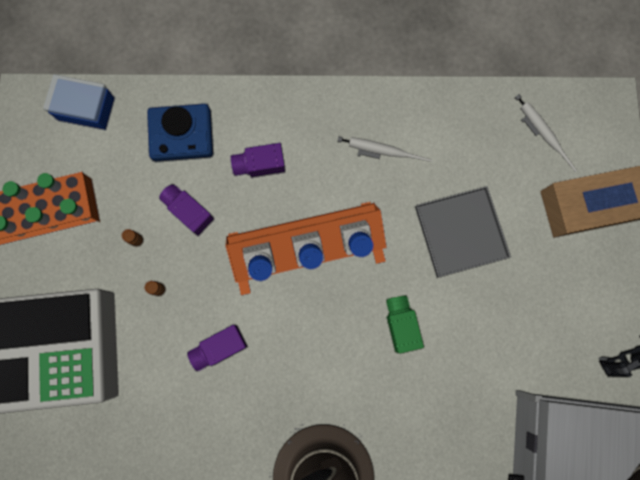

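View pics/side0.png

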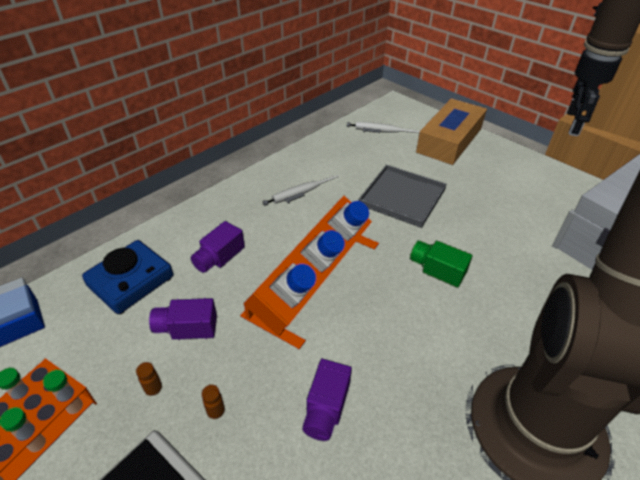

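Top view: the three white bottles with blue caps are in the orange rack, caps at (260,267), (311,256) and (360,244). The tray is at (462,232). The purple ones at (258,160), (186,209) and (217,348) and the green one at (404,325) are look-alikes lying on the table. The rack with green caps at (45,205) isn't part of the job either. Next I'll fit the rack and tray poses and confirm them in a crop.

```bash
cat >> h.py <<'E'
from scipy.optimize import least_squares
S30,C30=.5,np.sqrt(.75)
def rackT(p):
    c,s=np.cos(p[2]),np.sin(p[2]);return np.array([[c,-s,0],[s,c,0],[0,0,1]]),np.array([p[0],p[1],0])
def bpt(p,i,l):  # bottle i (y=-110,0,110), local pts Nx3 -> world
    R,t=rackT(p);B=np.array([[C30,0,-S30],[0,1,0],[S30,0,C30]])
    return (np.array(l)@B.T+[.03,(-.11,0,.11)[i],.036])@R.T+t
a=np.linspace(0,2*np.pi,36,endpoint=False)
CAP=np.vstack([np.c_[.025*np.cos(a),.025*np.sin(a),0*a+z] for z in(.094,.124)])
def cen(c,P):
    h=cv2.convexHull(np.array([proj(c,x) for x in P],np.float32));m=cv2.moments(h);return np.array([m['m10'],m['m01']])/m['m00']
E
cat > fit.py <<'E'
from h import *
import pickle
C=pickle.load(open("c0.pkl","rb"))
seed={"top":[(360,244),(311,256),(260,267)],"side":[(356,213),(330,244),(300,278)]}
obs={}
for n in C:
    im=C[n]["frame"].astype(int);m=((im[...,2]>im[...,0]+50)&(im[...,2]>90)).astype(np.uint8)
    k,l,st,ce=cv2.connectedComponentsWithStats(m)
    obs[n]=[]
    for s in seed[n]:
        j=l[s[1],s[0]];obs[n].append(ce[j]);print(n,s,ce[j].round(1),st[j][4])
def res(p,ns=("top","side")): return np.concatenate([cen(C[n],bpt(p,i,CAP))-obs[n][i] for n in ns for i in range(3)])
for ns in(("top",),("side",),("top","side")):
    r=least_squares(res,[.5,.05,.2],args=(ns,),diff_step=1e-4);print(ns,r.x,r.fun.round(1))
p=r.x;np.save("rack.npy",p)
for i in range(3):print(i,bpt(p,i,[[0,0,.109],[0,0,0]]).round(4).tolist())
c=C["top"];t=[(416,206),(487,187),(509,256),(437,277)]
T=np.array([atz(c,u,.022) for u in t]);print("tray",T.mean(0),np.linalg.norm(T-np.roll(T,1,0),axis=1),np.degrees(np.arctan2(*(T[0]-T[1])[:2][::-1])))
c2=C["side"];print("tray in side",[proj(c2,x).round(0).tolist() for x in T])
A=cv2.resize(C["top"]["frame"][180:300,220:380],None,fx=3,fy=3,interpolation=2)
B=cv2.resize(c2["frame"][180:330,230:390],None,fx=3,fy=3,interpolation=2)
o=np.zeros((450,960,3),np.uint8);o[:360,:480]=A;o[:450,480:]=B
save("crop1.png",cv2.resize(o,(800,375)))
E
python3 fit.py
```

```text
top (360, 244) [360.3 244.7] 418
top (311, 256) [310.4 257.1] 413
top (260, 267) [259.6 269.1] 405
side (356, 213) [356.1 212.4] 457
side (330, 244) [330.3 243.1] 523
side (300, 278) [300.6 277.9] 609
('top',) [0.49769247 0.03452068 0.23842752] [-0.   0.1 -0.1 -0.1  0.1  0.1]
('side',) [0.50033133 0.03303057 0.23099562] [-0.1  0.5 -0.1 -0.1  0.2 -0.3]
('top', 'side') [0.49879723 0.03406142 0.23420236] [ 0.2 -0.2  0.1 -0.6  0.3 -0.7 -0.   0.9  0.1  0.6  0.5  0.5]
0 [[0.5005, -0.0786, 0.1304], [0.5535, -0.066, 0.036]]
1 [[0.475, 0.0284, 0.1304], [0.528, 0.041, 0.036]]
2 [[0.4494, 0.1354, 0.1304], [0.5025, 0.148, 0.036]]
tray [ 0.54973508 -0.33115593  0.022     ] [0.17468808 0.1787022  0.1723041  0.17864387] 105.20084675853113
tray in side [[359.0, 199.0], [386.0, 164.0], [444.0, 184.0], [422.0, 222.0]]
```

View pics/crop1.png

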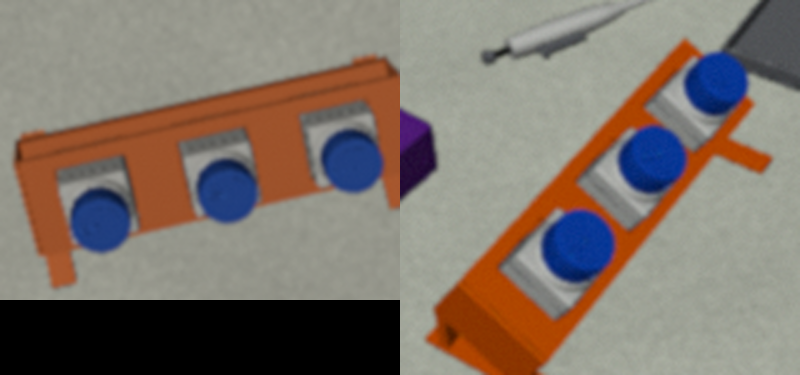

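The crop confirms three white bottles with blue caps, and the fit residuals are under 1 px. Top and side agree to about 3 mm and the cap centres are at z 0.13. I'll approach bottle 0 first, which is the one at y=-0.08.

```bash
cat >> h.py <<'E'
from scipy.spatial.transform import Rotation as Ro
import os
P=np.load("rack.npy") if os.path.exists("rack.npy") else None
def capR(psi):  # tool along bottle axis; psi deg about tool z; psi=0: y up-slope
    R=rackT(P)[0];z=R@[.5,0,-C30];y=R@[C30,0,.5];x=np.cross(y,z)
    return np.c_[x,y,z]@Ro.from_euler('z',psi,degrees=True).as_matrix()
def capP(i,h,back=0): return bpt(P,i,[[0,0,h+.155+back]])[0]
def plan(Rt,pt):
    s=robot.state();R=np.array(s["orientation"]);d=np.array(pt)-s["ee_pos"]
    print("t",round(s["t"],2),"q",np.round(s["joint_pos"],2),"pos",np.round(s["ee_pos"],4),"w",round(s["gripper_width"],4))
    print("F",np.round(s["ft_force"],1),"Mtool",np.round(R.T@np.array(s["torque"]),3))
    print("rot5",np.round(Ro.from_matrix(R.T@Rt).as_rotvec(degrees=True)/5,2),"cm cur",np.round(R.T@d*100,2),"cm tgt",np.round(Rt.T@d*100,2))
E
python3 -c "
from h import *
print(capP(0,.111,.08),capP(2,.111))
plan(capR(-30),capP(0,.111,.08)); plan(capR(0),capP(0,.111,.08))"
```

```text
[ 0.38522856 -0.10612116  0.33564479] [0.37308176 0.11715547 0.26636276]
t 0.1 q [ 1.04  0.41 -0.01  1.6   0.01  1.13 -0.08] pos [ 0.2806 -0.5582  0.4039] w 0.0855
F [-0.3 -0.9  0.2] Mtool [-0.041 -0.034 -0.018]
rot5 [ -6.39   2.74 -20.8 ] cm cur [ 29.66 -35.68   6.88] cm tgt [28.74 33.32 16.25]
t 0.1 q [ 1.04  0.41 -0.01  1.6   0.01  1.13 -0.08] pos [ 0.2806 -0.5582  0.4039] w 0.0855
F [-0.3 -0.9  0.2] Mtool [-0.041 -0.034 -0.018]
rot5 [ -5.08   4.   -14.97] cm cur [ 29.66 -35.68   6.88] cm tgt [41.55 14.49 16.25]
```

>>> play_rows:
  deltas:
    - [[0,0,0,3.7,-4.5,0,1],[0,0,0,3.7,-4.5,0,1],[0,0,0,3.7,-4.5,0,1],[0,0,0,3.7,-4.5,0,1],[0,0,0,3.7,-4.5,0,1],[0,0,0,3.7,-4.5,0,1],[0,0,0,3.7,-4.5,0,1],[0,0,0,3.7,-4.2,0,1]]

```text
t: 1.1
ee_pos: [0.3847, -0.1046, 0.4047]
orientation: [[0.893, 0.449, 0.0], [0.449, -0.893, -0.0], [0.0, 0.0, -1.0]]
ft_force: [1.1, -0.2, 0.4]
gripper_width: 0.0851
```

>>> play_rows:
  deltas:
    - [[-0.58,0.25,-1.89,0,0,0,1],[-0.58,0.25,-1.89,0,0,0,1],[-0.58,0.25,-1.89,0,0,0,1],[-0.58,0.25,-1.89,0,0,0,1],[-0.58,0.25,-1.89,0,0,0,1],[-0.58,0.25,-1.89,0,0,0,1],[-0.58,0.25,-1.89,0,0,0,1],[-0.58,0.25,-1.89,0,0,0,1],[-0.58,0.25,-1.89,0,0,0,1],[-0.58,0.25,-1.89,0,0,0,1],[-0.58,0.25,-1.89,0,0,0,1],[0,0,0,0,0,0,1]]

```text
t: 2.6
ee_pos: [0.3845, -0.1066, 0.4044]
orientation: [[-0.61, 0.627, 0.484], [0.754, 0.648, 0.111], [-0.243, 0.433, -0.868]]
ft_force: [0.8, 0.1, -0.3]
gripper_width: 0.0855
```

```bash
python3 -c "
from h import *
plan(capR(-30),capP(0,.111,.08))
c=grab('wrist');save('w1.png',c['frame'])"
```

```text
t 2.6 q [ 0.4  -0.09 -0.14  2.26 -0.48  0.55  1.36] pos [ 0.3845 -0.1066  0.4044] w 0.0855
F [ 0.8  0.1 -0.3] Mtool [0.465 0.264 0.037]
rot5 [-0.06  0.02 -0.21] cm cur [ 1.66 -2.9   6.01] cm tgt [ 1.71 -2.9   5.99]
```

View pics/w1.png

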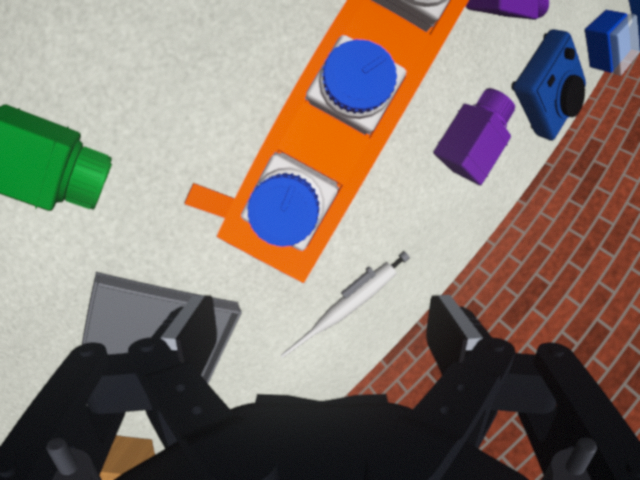

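The wrist view shows bottle 0's cap at (284,209) with its rib pointing up, and bottle 1's cap at (359,75). I'll check the fit against this view.

```bash
cat >> h.py <<'E'
def fish(c,X):
    p=np.array(c["R"])@np.array(X,float)+np.array(c["t"]);r=np.hypot(p[0],p[1]);k=f_of(c)*np.arctan2(r,p[2])/r
    return np.array([c["cx"]+k*p[0],c["cy"]+k*p[1]])
def wristfit(idx,name=None):
    c=grab('wrist');im=c['frame'].astype(int)
    if name: save(name,c['frame'])
    m=((im[...,2]>im[...,0]+60)&(im[...,2]>120)).astype(np.uint8);k,l,st,ce=cv2.connectedComponentsWithStats(m)
    def pr(p,i): 
        h=cv2.convexHull(np.array([fish(c,x) for x in bpt(p,i,CAP)],np.float32));mm=cv2.moments(h);return np.array([mm['m10'],mm['m01']])/mm['m00'],cv2.contourArea(h)
    ob={}
    for i in idx:
        e,A=pr(P,i);j=min((j for j in range(1,k) if st[j][4]>.4*A),key=lambda j:np.hypot(*(ce[j]-e)));ob[i]=ce[j];print(i,"pred",e.round(1),A,"obs",ce[j].round(1),st[j][4])
    r=least_squares(lambda q:np.concatenate([pr([q[0],q[1],P[2]],i)[0]-ob[i] for i in idx]),P[:2],diff_step=1e-4)
    print("P",P,"wrist xy",r.x,r.fun.round(1))
E
python3 -c "
from h import *
wristfit([0,1])"
```

```text
0 pred [282.5 210.2] 4214.251483108965 obs [283.2 209.5] 4044
1 pred [357.9  74.1] 4356.107029928418 obs [358.9  74.5] 4058
P [0.49879723 0.03406142 0.23420236] wrist xy [0.4992882  0.03456061] [ 0.2  0.5 -0.1 -0.4]
```

>>> play_rows:
  deltas:
    - [[-0.06,0,-0.2,0.85,-1.45,3,1],[0,0,0,0.85,-1.45,3,1],[0,0,0,0,0,2,1],[0,0,0,0,0,0,1],[0,0,0,0,0,0,1]]

```text
t: 3.32
ee_pos: [0.3954, -0.1038, 0.3191]
orientation: [[-0.621, 0.613, 0.488], [0.742, 0.66, 0.115], [-0.252, 0.433, -0.865]]
ft_force: [0.2, -0.3, 0.0]
gripper_width: 0.0855
```

```bash
python3 -c "
from h import *
plan(capR(-30),capP(0,.111)+rackT(P)[0]@[.0005,.0005,0])"
```

```text
t 3.33 q [ 0.37  0.07 -0.14  2.36 -0.76  0.32  1.68] pos [ 0.3954 -0.1038  0.3191] w 0.0855
F [ 0.2 -0.3  0. ] Mtool [0.343 0.268 0.036]
rot5 [ 0.    0.03 -0.  ] cm cur [ 0.08 -0.    6.08] cm tgt [ 0.06 -0.    6.08]
```

>>> play_rows:
  deltas:
    - [[0,0,0,0.1,0,2,1],[0,0,0,0,0,2,1],[0,0,0,0,0,1.5,1],[0,0,0,0,0,0.6,1],[0,0,0,0,0,0,1],[0,0,0,0,0,0,-1],[0,0,0,0,0,0,-1],[0,0,0,0,0,0,-1],[0,0,0,0,0,0,-1],[0,0,0,0,0,0,-1]]

```text
t: 4.58
ee_pos: [0.4247, -0.0961, 0.2664]
orientation: [[-0.621, 0.612, 0.489], [0.741, 0.662, 0.114], [-0.254, 0.433, -0.865]]
ft_force: [-3.8, -1.2, 7.3]
gripper_width: 0.0484
```

```bash
cat > g.py <<'E'
import sys
from h import *
i=int(sys.argv[1]);plan(capR(-30),capP(i,.111)+rackT(P)[0]@[.0005,.0005,0])
E
python3 g.py 0
```

```text
t 4.58 q [ 0.5   0.24 -0.34  2.35 -1.01  0.15  1.92] pos [ 0.4247 -0.0961  0.2664] w 0.0484
F [-3.8 -1.2  7.3] Mtool [0.343 0.235 0.068]
rot5 [0.01 0.04 0.02] cm cur [-0.   -0.02 -0.01] cm tgt [-0.   -0.02 -0.01]
```

>>> play_rows:
  deltas:
    - [[0,0,0.2,0,0,0,-1],[0,0,0.2,0,0,0,-1],[0,0,0.2,0,0,0,-1],[0,0,0,0,0,0,-1]]

```text
t: 5.08
ee_pos: [0.4247, -0.0962, 0.2664]
orientation: [[-0.588, 0.644, 0.489], [0.775, 0.622, 0.114], [-0.231, 0.446, -0.865]]
ft_force: [-2.0, -1.2, 7.3]
gripper_width: 0.0485
```

```bash
python3 g.py 0
```

```text
t 5.08 q [ 0.5   0.24 -0.34  2.35 -1.01  0.15  1.87] pos [ 0.4247 -0.0962  0.2664] w 0.0485
F [-2.  -1.2  7.3] Mtool [0.471 0.158 0.021]
rot5 [ 0.01  0.05 -0.58] cm cur [ 0.01 -0.02 -0.01] cm tgt [ 0.01 -0.02 -0.01]
```

>>> play_rows:
  deltas:
    - [[0,0,0.2,0,0,0,-1],[0,0,0.2,0,0,0,-1],[0,0,0,0,0,0,-1]]

```text
t: 5.45
ee_pos: [0.4247, -0.0962, 0.2664]
orientation: [[-0.565, 0.664, 0.489], [0.796, 0.594, 0.114], [-0.215, 0.454, -0.865]]
ft_force: [-2.0, -1.3, 7.2]
gripper_width: 0.0485
```

```bash
python3 g.py 0
```

```text
t 5.45 q [ 0.5   0.24 -0.34  2.35 -1.01  0.15  1.83] pos [ 0.4247 -0.0962  0.2664] w 0.0485
F [-2.  -1.3  7.2] Mtool [0.451 0.202 0.001]
rot5 [ 0.01  0.04 -0.98] cm cur [ 0.01 -0.02 -0.01] cm tgt [ 0.01 -0.02 -0.01]
```

>>> play_rows:
  deltas:
    - [[0,0,0.2,0,0,0,-1],[0,0,0.2,0,0,0,-1],[0,0,0,0,0,0,-1]]

```text
t: 5.82
ee_pos: [0.4247, -0.0962, 0.2664]
orientation: [[-0.542, 0.683, 0.489], [0.816, 0.566, 0.114], [-0.199, 0.461, -0.865]]
ft_force: [-2.5, -1.3, 7.0]
gripper_width: 0.0485
```

```bash
python3 g.py 0
```

```text
t 5.83 q [ 0.5   0.24 -0.34  2.35 -1.01  0.15  1.8 ] pos [ 0.4247 -0.0962  0.2664] w 0.0485
F [-2.5 -1.3  7. ] Mtool [ 0.47   0.167 -0.061]
rot5 [ 0.01  0.04 -1.38] cm cur [ 0.01 -0.02 -0.01] cm tgt [ 0.01 -0.01 -0.01]
```

>>> play_rows:
  deltas:
    - [[0,0,0.2,0,0,0,-1],[0,0,0.2,0,0,0,-1],[0,0,0,0,0,0,-1]]

```text
t: 6.2
ee_pos: [0.4247, -0.0961, 0.2664]
orientation: [[-0.518, 0.702, 0.489], [0.836, 0.537, 0.114], [-0.183, 0.468, -0.865]]
ft_force: [-2.8, -1.3, 6.7]
gripper_width: 0.0483
```

```bash
python3 g.py 0
```

```text
t 6.2 q [ 0.5   0.24 -0.34  2.35 -1.01  0.15  1.77] pos [ 0.4247 -0.0961  0.2664] w 0.0483
F [-2.8 -1.3  6.7] Mtool [ 0.479  0.159 -0.063]
rot5 [ 0.01  0.04 -1.78] cm cur [ 0.   -0.02 -0.01] cm tgt [ 0.01 -0.02 -0.01]
```

>>> play_rows:
  deltas:
    - [[0,0,0.4,0,0,0,-1],[0,0,0.4,0,0,0,-1],[0,0,0.4,0,0,0,-1],[0,0,0.4,0,0,0,-1],[0,0,0.4,0,0,0,-1],[0,0,0,0,0,0,-1]]

```text
t: 6.95
ee_pos: [0.4247, -0.0961, 0.2664]
orientation: [[-0.388, 0.781, 0.489], [0.916, 0.384, 0.114], [-0.099, 0.493, -0.865]]
ft_force: [-3.6, -0.1, 6.7]
gripper_width: 0.0485
```

```bash
python3 g.py 0
```

```text
t 6.95 q [ 0.5   0.24 -0.34  2.35 -1.01  0.15  1.59] pos [ 0.4247 -0.0961  0.2664] w 0.0485
F [-3.6 -0.1  6.7] Mtool [0.351 0.146 0.053]
rot5 [ 0.02  0.04 -3.79] cm cur [-0.   -0.02 -0.01] cm tgt [ 0.01 -0.02 -0.01]
```

The cap has turned 19° with almost no resistance, so bottle 0 is the loose one. I'll turn it on towards its stop.

>>> play_rows:
  deltas:
    - [[0,0,0.8,0,0,0,-1],[0,0,0.8,0,0,0,-1],[0,0,0.8,0,0,0,-1],[0,0,0.8,0,0,0,-1],[0,0,0.8,0,0,0,-1],[0,0,0.8,0,0,0,-1],[0,0,0,0,0,0,-1]]

```text
t: 7.82
ee_pos: [0.4248, -0.096, 0.2665]
orientation: [[-0.036, 0.871, 0.489], [0.993, -0.023, 0.114], [0.111, 0.49, -0.865]]
ft_force: [-2.3, -0.8, 8.0]
gripper_width: 0.0489
```

```bash
python3 g.py 0
```

```text
t 7.83 q [ 0.5   0.24 -0.33  2.35 -1.02  0.15  1.18] pos [ 0.4248 -0.096   0.2665] w 0.0489
F [-2.3 -0.8  8. ] Mtool [0.353 0.104 0.082]
rot5 [ 0.03  0.03 -8.59] cm cur [-0.02 -0.03 -0.01] cm tgt [ 0.   -0.04 -0.01]
```

>>> play_rows:
  deltas:
    - [[0,0,0.4,0,0,0,-1],[0,0,0.4,0,0,0,-1],[0,0,0.4,0,0,0,-1]]

```text
t: 8.2
ee_pos: [0.4249, -0.0961, 0.2665]
orientation: [[0.055, 0.87, 0.49], [0.985, -0.126, 0.114], [0.161, 0.476, -0.865]]
ft_force: [-1.3, -0.3, 6.4]
gripper_width: 0.0484
```

```bash
python3 g.py 0
```

```text
t 8.2 q [ 0.5   0.24 -0.33  2.35 -1.02  0.15  1.07] pos [ 0.4249 -0.0961  0.2665] w 0.0484
F [-1.3 -0.3  6.4] Mtool [ 0.282  0.015 -0.167]
rot5 [ 0.03  0.04 -9.79] cm cur [-0.02 -0.04 -0.01] cm tgt [ 0.01 -0.04 -0.01]
```

>>> play_rows:
  deltas:
    - [[0,0,0.4,0,0,0,-1],[0,0,0.4,0,0,0,-1]]

```text
t: 8.45
ee_pos: [0.4249, -0.096, 0.2665]
orientation: [[0.115, 0.864, 0.49], [0.974, -0.194, 0.114], [0.194, 0.464, -0.864]]
ft_force: [-1.3, -1.6, 6.5]
gripper_width: 0.0483
```

```bash
python3 g.py 0; python3 -c "
from h import *
wristfit([0,1],'w2.png')"
```

```text
t 8.45 q [ 0.49  0.24 -0.33  2.35 -1.02  0.15  1.01] pos [ 0.4249 -0.096   0.2665] w 0.0483
F [-1.3 -1.6  6.5] Mtool [ 0.253  0.008 -0.169]
rot5 [  0.03   0.03 -10.59] cm cur [-0.03 -0.04 -0.01] cm tgt [ 0.01 -0.05 -0.01]
0 pred [317.8 326. ] 16581.4843598844 obs [321.3 322.8] 15935
1 pred [189.9  47.9] 18921.028125865563 obs [186.4  52.5] 13820
P [0.49879723 0.03406142 0.23420236] wrist xy [0.49878382 0.03362075] [-3.3  4.3  3.6 -3.5]
```

View pics/w2.png

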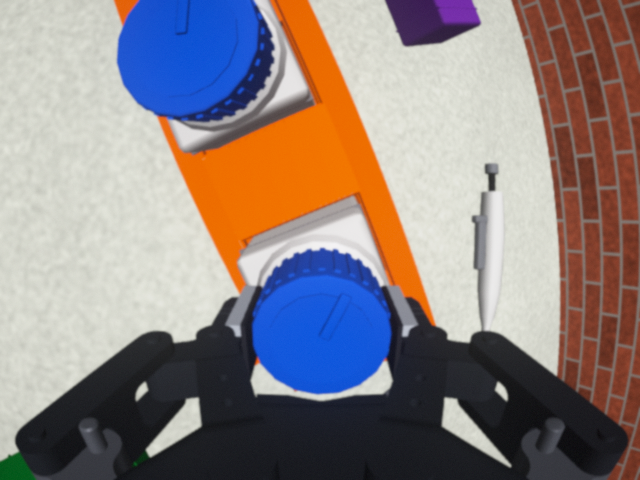

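The rib on the gripped cap (345,295) has kept its place relative to the tool, while the bottle body stays aligned with the rack. So the cap really is turning and the fingers aren't slipping. I'll go on in small steps.

>>> play_rows:
  deltas:
    - [[0,0,0.4,0,0,0,-1],[0,0,0.4,0,0,0,-1],[0,0,0,0,0,0,-1]]

```text
t: 8.88
ee_pos: [0.4249, -0.096, 0.2665]
orientation: [[0.175, 0.854, 0.489], [0.958, -0.262, 0.114], [0.226, 0.449, -0.865]]
ft_force: [-2.0, -1.0, 6.8]
gripper_width: 0.0485
```

```bash
python3 g.py 0|grep -v cm
```

```text
t 8.88 q [ 0.49  0.24 -0.33  2.35 -1.02  0.15  0.94] pos [ 0.4249 -0.096   0.2665] w 0.0485
F [-2.  -1.   6.8] Mtool [ 0.317  0.133 -0.024]
```

>>> play_rows:
  deltas:
    - [[0,0,0.4,0,0,0,-1],[0,0,0.4,0,0,0,-1],[0,0,0.4,0,0,0,-1],[0,0,0,0,0,0,-1]]

```text
t: 9.38
ee_pos: [0.4249, -0.096, 0.2665]
orientation: [[0.263, 0.831, 0.49], [0.926, -0.36, 0.114], [0.271, 0.423, -0.864]]
ft_force: [-1.2, 0.5, 5.8]
gripper_width: 0.0484
```

```bash
python3 g.py 0|grep -v cm
```

```text
t 9.38 q [ 0.49  0.24 -0.33  2.35 -1.02  0.15  0.83] pos [ 0.4249 -0.096   0.2665] w 0.0484
F [-1.2  0.5  5.8] Mtool [ 0.296  0.077 -0.01 ]
```

>>> play_rows:
  deltas:
    - [[0,0,0.4,0,0,0,-1],[0,0,0.4,0,0,0,-1],[0,0,0.4,0,0,0,-1],[0,0,0,0,0,0,-1]]

```text
t: 9.88
ee_pos: [0.425, -0.0959, 0.2665]
orientation: [[0.348, 0.799, 0.49], [0.883, -0.455, 0.114], [0.314, 0.393, -0.864]]
ft_force: [-1.9, -0.7, 6.4]
gripper_width: 0.049
```

```bash
python3 g.py 0|grep -v cm
```

```text
t 9.88 q [ 0.49  0.24 -0.33  2.35 -1.02  0.15  0.73] pos [ 0.425  -0.0959  0.2665] w 0.049
F [-1.9 -0.7  6.4] Mtool [0.237 0.133 0.033]
```

Now at 67° with no stop yet.

>>> play_rows:
  deltas:
    - [[0,0,0.4,0,0,0,-1],[0,0,0.4,0,0,0,-1],[0,0,0.4,0,0,0,-1],[0,0,0,0,0,0,-1]]

```text
t: 10.38
ee_pos: [0.425, -0.0959, 0.2666]
orientation: [[0.43, 0.759, 0.49], [0.831, -0.545, 0.114], [0.353, 0.358, -0.864]]
ft_force: [-1.4, -0.3, 6.0]
gripper_width: 0.0488
```

```bash
python3 g.py 0|grep -v cm
```

```text
t 10.38 q [ 0.49  0.24 -0.33  2.35 -1.02  0.15  0.62] pos [ 0.425  -0.0959  0.2666] w 0.0488
F [-1.4 -0.3  6. ] Mtool [0.245 0.147 0.018]
```

>>> play_rows:
  deltas:
    - [[0,0,0.4,0,0,0,-1],[0,0,0.4,0,0,0,-1],[0,0,0.4,0,0,0,-1],[0,0,0,0,0,0,-1]]

```text
t: 10.88
ee_pos: [0.425, -0.0959, 0.2666]
orientation: [[0.507, 0.709, 0.49], [0.769, -0.629, 0.114], [0.389, 0.319, -0.864]]
ft_force: [-1.3, 0.1, 6.6]
gripper_width: 0.0484
```

```bash
python3 g.py 0|grep -v cm
```

```text
t 10.88 q [ 0.49  0.24 -0.33  2.35 -1.02  0.15  0.52] pos [ 0.425  -0.0959  0.2666] w 0.0484
F [-1.3  0.1  6.6] Mtool [ 0.285  0.173 -0.051]
```

>>> play_rows:
  deltas:
    - [[0,0,0.4,0,0,0,-1],[0,0,0.4,0,0,0,-1],[0,0,0.4,0,0,0,-1],[0,0,0,0,0,0,-1]]

```text
t: 11.38
ee_pos: [0.4251, -0.0959, 0.2666]
orientation: [[0.579, 0.652, 0.49], [0.699, -0.706, 0.114], [0.42, 0.276, -0.864]]
ft_force: [-0.8, 0.5, 6.8]
gripper_width: 0.0483
```

```bash
python3 g.py 0|grep -v cm
```

```text
t 11.38 q [ 0.49  0.24 -0.33  2.35 -1.02  0.15  0.41] pos [ 0.4251 -0.0959  0.2666] w 0.0483
F [-0.8  0.5  6.8] Mtool [ 0.216  0.213 -0.019]
```

>>> play_rows:
  deltas:
    - [[0,0,0.4,0,0,0,-1],[0,0,0.4,0,0,0,-1],[0,0,0.4,0,0,0,-1],[0,0,0,0,0,0,-1]]

```text
t: 11.88
ee_pos: [0.4252, -0.0959, 0.2666]
orientation: [[0.643, 0.588, 0.49], [0.621, -0.775, 0.114], [0.447, 0.231, -0.864]]
ft_force: [-1.3, -0.7, 6.9]
gripper_width: 0.0488
```

```bash
python3 g.py 0|grep -v cm
```

```text
t 11.88 q [ 0.49  0.24 -0.33  2.35 -1.02  0.15  0.31] pos [ 0.4252 -0.0959  0.2666] w 0.0488
F [-1.3 -0.7  6.9] Mtool [0.243 0.195 0.015]
```

>>> play_rows:
  deltas:
    - [[0,0,0.4,0,0,0,-1],[0,0,0.4,0,0,0,-1],[0,0,0.4,0,0,0,-1],[0,0,0,0,0,0,-1]]

```text
t: 12.38
ee_pos: [0.4255, -0.0958, 0.2668]
orientation: [[0.701, 0.519, 0.49], [0.538, -0.835, 0.114], [0.469, 0.184, -0.864]]
ft_force: [2.2, -0.4, 6.7]
gripper_width: 0.0485
```

```bash
python3 g.py 0|grep -v cm;python3 -c "
from h import *
wristfit([0],'w3.png')"
```

```text
t 12.38 q [ 0.49  0.24 -0.33  2.35 -1.02  0.15  0.21] pos [ 0.4255 -0.0958  0.2668] w 0.0485
F [ 2.2 -0.4  6.7] Mtool [ 0.103  0.583 -0.424]
0 pred [319.4 329.6] 16443.229880393716 obs [321.2 322.9] 15860
P [0.49879723 0.03406142 0.23420236] wrist xy [0.50143769 0.03489905] [-0.  0.]
```

View pics/w3.png

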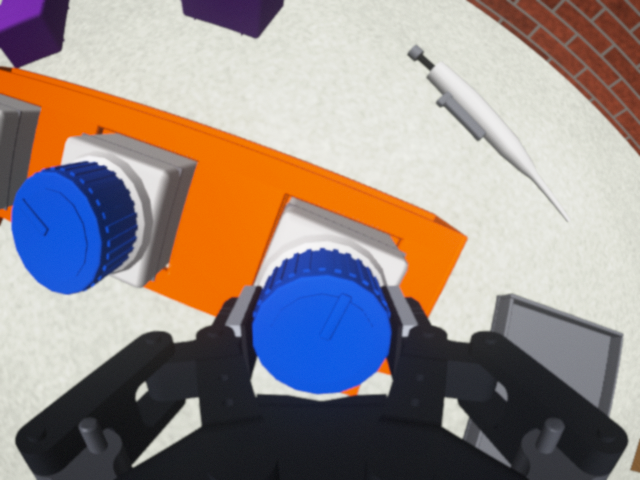

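The holding torque has jumped to −0.42 N m, so the cap is at its stop. The rib is still at (345,295), so the fingers haven't slipped. Next is a snug to about 0.6.

>>> play_rows:
  deltas:
    - [[0,0,0.15,0,0,0,-1],[0,0,0,0,0,0,-1]]

```text
t: 12.68
ee_pos: [0.4256, -0.0956, 0.2669]
orientation: [[0.706, 0.51, 0.49], [0.528, -0.841, 0.115], [0.471, 0.178, -0.864]]
ft_force: [2.5, 0.6, 7.0]
gripper_width: 0.0485
```

```bash
python3 g.py 0|grep -v cm
```

```text
t 12.68 q [ 0.49  0.24 -0.33  2.35 -1.02  0.15  0.19] pos [ 0.4256 -0.0956  0.2669] w 0.0485
F [2.5 0.6 7. ] Mtool [ 0.112  0.705 -0.746]
```

>>> play_rows:
  deltas:
    - [[0,0,0,0,0,-0.4,-1],[0,0,0,0,0,-0.8,-1],[0,0,0,0,0,-1,-1],[0,0,0,0,0,-1,-1],[0,0,0,0,0,-1,-1],[0,0,0,0,0,-1,-1],[0,0,0,0,0,-1,-1],[0,0,0,0,0,-1.3,-1],[0,0,0,0,0,-1.5,-1],[0,0,0,0,0,-1.5,-1],[0,0,0,0,0,0,-1]]

```text
t: 14.05
ee_pos: [0.3725, -0.108, 0.3566]
orientation: [[0.709, 0.509, 0.488], [0.526, -0.843, 0.114], [0.469, 0.175, -0.865]]
ft_force: [0.5, -0.2, -3.5]
gripper_width: 0.0485
```

```bash
cat >> h.py <<'E'
TR=np.array([.5497,-.3312,0])
def down(a): # tool down, x axis at azimuth a deg
    c,s=np.cos(np.radians(a)),np.sin(np.radians(a));return np.array([[c,s,0],[s,-c,0],[0,0,-1.]])
E
python3 -c "
from h import *
s=robot.state();R=np.array(s['orientation'])
# minimal tilt to vertical
z=R[:,2];ax=np.cross(z,[0,0,-1]);Rt=Ro.from_rotvec(ax/np.linalg.norm(ax)*np.arccos(-z[2])).as_matrix()@R
print(np.degrees(np.arctan2(Rt[1,0],Rt[0,0])))
plan(Rt,TR+[0,0,.36])
c=grab('side');save('s2.png',cv2.resize(c['frame'][120:360,180:500],(640,480)))
"
```

```text
33.686537575696626
t 14.05 q [ 0.38 -0.04 -0.11  2.35 -0.63  0.43 -0.19] pos [ 0.3725 -0.108   0.3566] w 0.0485
F [ 0.5 -0.2 -3.5] Mtool [ 0.375 -0.834  0.014]
rot5 [ 2.11 -5.63 -0.  ] cm cur [ 0.99 27.89  5.79] cm tgt [ 2.36 28.4  -0.34]
```

View pics/s2.png

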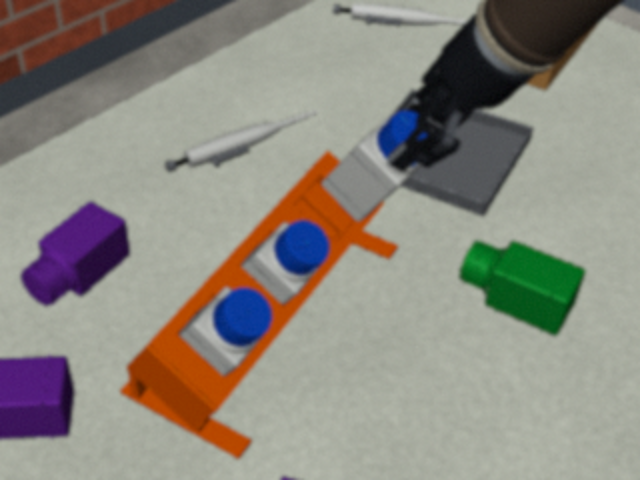

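Side view: the bottle is clear of its pocket and held by its cap. The other two bottles are still seated. I'll raise it, carry it over the tray and turn it upright there.

>>> play_rows:
  deltas:
    - [[0,0,0,1.4,0.5,-2.6,-1],[0,0,0,1.4,0.5,-2.6,-1],[0,0,0,0.12,3.5,0.72,-1],[0,0,0,0.12,3.5,0.72,-1],[0,0,0,0.12,3.5,0.72,-1],[0,0,0,0.12,3.5,0.72,-1],[0,0,0,0.12,3.5,0.72,-1],[0,0,0,0.12,3.5,0.72,-1],[0,0,0,0.12,3.5,0.72,-1],[0,0,0,0.12,3.4,0.72,-1],[0,0,0,0,0,0,-1]]

```text
t: 15.48
ee_pos: [0.5507, -0.3328, 0.4174]
orientation: [[0.711, 0.508, 0.486], [0.525, -0.844, 0.114], [0.468, 0.174, -0.867]]
ft_force: [-0.5, 0.6, -2.7]
gripper_width: 0.0485
```

>>> play_rows:
  deltas:
    - [[0.26,-0.7,0,0,0,0,-1],[0.26,-0.7,0,0,0,0,-1],[0.26,-0.7,0,0,0,0,-1],[0.26,-0.7,0,0,0,0,-1],[0.26,-0.7,0,0,0,0,-1],[0.26,-0.7,0,0,0,0,-1],[0.26,-0.7,0,0,0,0,-1],[0.26,-0.7,0,0,0,0,-1],[0,0,0,0,0,0,-1],[0,0,0,0,0,0,-1]]

```text
t: 16.73
ee_pos: [0.5498, -0.3306, 0.4193]
orientation: [[0.832, 0.555, 0.004], [0.555, -0.832, 0.001], [0.004, 0.002, -1.0]]
ft_force: [-0.6, 0.2, -2.6]
gripper_width: 0.0483
```

```bash
python3 -c "
from h import *
plan(down(33.7),TR+[0,0,.272])
c=grab('side');a=c['frame'][60:300,280:600]
save('s3.png',cv2.resize(a,(640,480)))
"
```

```text
t 16.73 q [ 0.31  0.43  0.23  1.55 -0.11  1.17 -0.43] pos [ 0.5498 -0.3306  0.4193] w 0.0483
F [-0.6  0.2 -2.6] Mtool [ 0.027  0.03  -0.048]
rot5 [ 0.02 -0.05  0.01] cm cur [-0.1   0.02 14.73] cm tgt [-0.04  0.05 14.73]
```

View pics/s3.png

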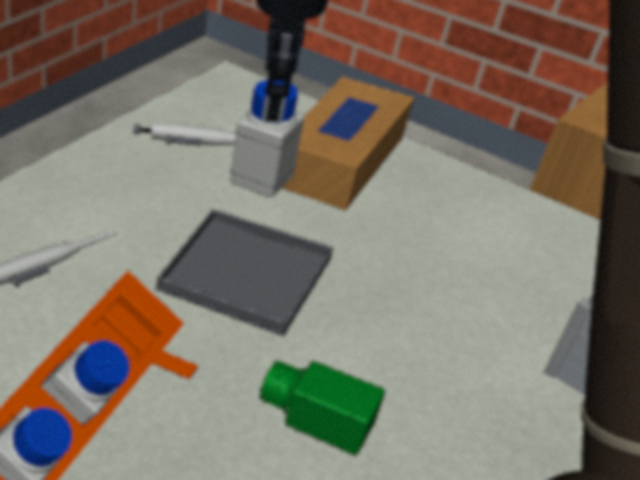

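The bottle hangs upright over the tray. I'll lower it.

>>> play_rows:
  deltas:
    - [[0,-0.05,0,0,0,2.5,-1],[0,0,0,0,0,3,-1],[0,0,0,0,0,3,-1],[0,0,0,0,0,2.5,-1],[0,0,0,0,0,1.5,-1],[0,0,0,0,0,0.8,-1],[0,0,0,0,0,0.4,-1],[0,0,0,0,0,0.3,-1],[0,0,0,0,0,0,-1]]

```text
t: 17.9
ee_pos: [0.55, -0.3314, 0.2802]
orientation: [[0.832, 0.555, 0.0], [0.555, -0.832, -0.003], [-0.001, 0.003, -1.0]]
ft_force: [-0.5, -0.1, -1.9]
gripper_width: 0.0488
```

```bash
python3 -c "
from h import *
plan(down(33.7),TR+[0,0,.270])
c=grab('side');save('s4.png',cv2.resize(c['frame'][130:250,330:490],(640,480)))"
```

```text
t 17.9 q [ 0.33  0.56  0.2   1.69 -0.13  0.9  -0.4 ] pos [ 0.55   -0.3314  0.2802] w 0.0488
F [-0.5 -0.1 -1.9] Mtool [-0.015  0.027 -0.032]
rot5 [0.03 0.01 0.  ] cm cur [-0.01 -0.03  1.02] cm tgt [-0.01 -0.03  1.02]
```

View pics/s4.png

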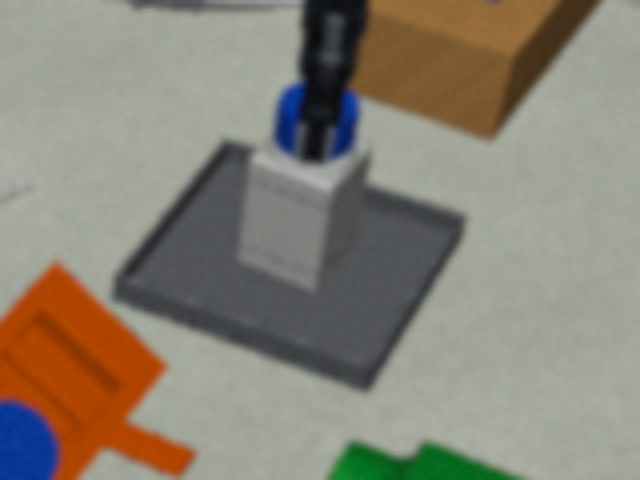

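The bottle is upright within the tray, about 1 cm above its floor. I'll feel for contact from here.

>>> play_rows:
  deltas:
    - [[0,0,0,0,0,0.25,-1],[0,0,0,0,0,0.25,-1],[0,0,0,0,0,0.15,-1],[0,0,0,0,0,0.1,-1],[0,0,0,0,0,0,-1]]

```text
t: 18.58
ee_pos: [0.5498, -0.3314, 0.2722]
orientation: [[0.832, 0.555, -0.0], [0.555, -0.832, -0.002], [-0.002, 0.002, -1.0]]
ft_force: [0.8, -0.4, -2.5]
gripper_width: 0.0486
```

>>> play_rows:
  deltas:
    - [[0,0,0,0,0,0.1,-1],[0,0,0,0,0,0,-1]]

```text
t: 18.82
ee_pos: [0.5499, -0.3316, 0.2717]
orientation: [[0.832, 0.555, 0.0], [0.555, -0.832, -0.003], [-0.001, 0.003, -1.0]]
ft_force: [0.2, 0.1, -0.3]
gripper_width: 0.0483
```

>>> play_rows:
  deltas:
    - [[0,0,0,0,0,0.05,-1],[0,0,0,0,0,0,-1]]

```text
t: 19.08
ee_pos: [0.5498, -0.3317, 0.2715]
orientation: [[0.832, 0.555, 0.001], [0.555, -0.832, -0.003], [-0.001, 0.003, -1.0]]
ft_force: [-1.7, -0.2, 4.9]
gripper_width: 0.0485
```

Contact is felt, with the force going from -2.5 to +4.9 N. Now release.

>>> play_rows:
  deltas:
    - [[0,0,0,0,0,0,0.3],[0,0,0,0,0,0,0.5],[0,0,0,0,0,0,0.7],[0,0,0,0,0,0,1],[0,0,0,0,0,0,1],[0,0,0,0,0,0,1],[0,0,0,0,0,-0.5,1],[0,0,0,0,0,-1.5,1],[0,0,0,0,0,-3,1],[0,0,0,0,0,-4,1],[0,0,0,0,0,-4,1],[0,0,0,0,0,0,1]]

```text
t: 20.58
ee_pos: [0.5504, -0.3317, 0.406]
orientation: [[0.832, 0.555, 0.007], [0.555, -0.832, -0.006], [0.002, 0.009, -1.0]]
ft_force: [-0.2, -0.1, -0.3]
gripper_width: 0.0854
```

```bash
python3 -c "
from h import *
plan(down(33.7),TR+[0,0,.4])
c=grab('wrist');d=grab('top');o=np.zeros((480,800,3),np.uint8);o[:360,:480]=cv2.resize(c['frame'],(480,360));o[:360,480:]=cv2.resize(d['frame'][150:330,225:385],(320,360));o[360:480,480:640]=d['frame'][160:280,390:550]
save('f.png',o)"
```

```text
t 20.57 q [ 0.31  0.44  0.23  1.57 -0.1   1.14 -0.43] pos [ 0.5504 -0.3317  0.406 ] w 0.0854
F [-0.2 -0.1 -0.3] Mtool [-0.015  0.002 -0.049]
rot5 [ 0.1  -0.03 -0.  ] cm cur [-0.03 -0.09  0.6 ] cm tgt [-0.03 -0.08  0.6 ]
```

View pics/f.png

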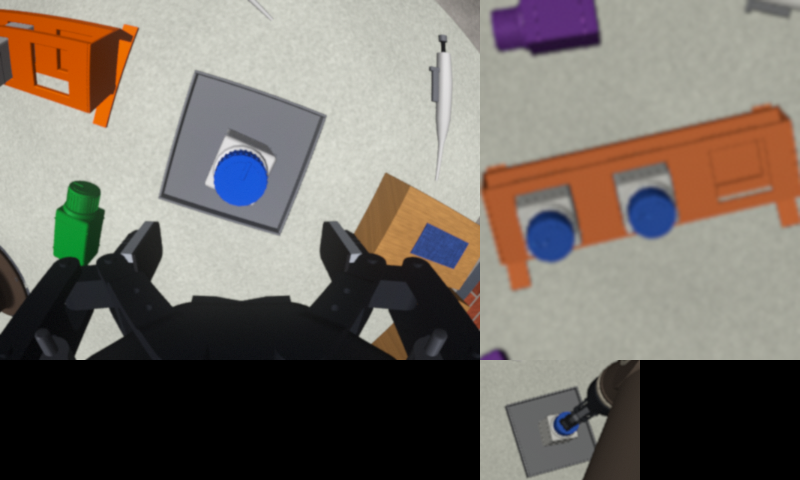

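```bash
python3 -c "
from h import *
print(robot.job_done())"
```

```text
the job is handed in; nothing more can be done
None
```

I found the loose cap, turned it down to its stop, then lifted that bottle out and stood it upright in the grey tray. I handed the job in at about 20.6 s.

- **Finding it:** The first cap I tried, on the bottle nearest the tray (y ≈ −0.08 m), turned freely with only about 0.1–0.2 N m of drag. I therefore never touched the other two bottles.
- **Tightening:** The cap reached its stop after about 97° clockwise. I snugged it to about 0.75 N m, a little over the suggested 0.6. The rib had not moved relative to the fingers when the stop was reached, so they had not slipped by then.
- **Placing:** I lowered the bottle until the tray took its weight (about 5 N of contact force), let go and backed straight off.
- **Last checks:** The pictures show the bottle standing upright, a little off the middle of the tray but well inside the walls. The other two bottles are still seated in the rack. The force reading was back near zero, so the robot was touching nothing.
- **Not checked:** I couldn't re-test the cap after placing it, because the bottle stands free in the tray. Its body was still at the same angle to the gripper as when the stop was reached, so I don't think the cap turned back. I also didn't take a last picture of the vials; the arm never went near them.

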